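# Press-test a set of microscope anti-vibration feet and swap the perished one

## Robot

A 7-joint arm with a two-finger parallel gripper is mounted at the origin on the work surface. World frame = base frame: x ahead of the robot, y to its left, z up, the work surface at z = 0. Lengths are in m, angles in rad, forces in N, time in s.
With the tool pointing down it reaches from about 0.4 to 0.9 m from the base axis. Payload 5.6 kg.
Tool frame: the origin (TCP) lies midway between the tips of the shut fingers; the grasp point (between the pads) lies 19 mm behind it (hold_point_z is the distance from the TCP to the grasp point, in m); z points along the fingers, x is the direction in which the jaws open and shut, and the axes are right-handed (so a half turn about z gives the same grasp; the last joint's range is limited). The gripper opens to 92 mm and grips with 3 to 60 N. Pads are 20 mm wide; open, the fingers measure 128 mm over their backs; the gripper's body (75 mm by 189 mm) begins 69 mm behind the grasp point.
Start: joints at [-1.169, 0.468, -0.012, 1.603, 0.006, 1.071, -0.056], TCP at [0.28, 0.587, 0.194] pointing down, gripper open.
Joint ranges: [-2.53, 2.53], [-0.31, 2.02], [-1.57, 1.55], [0.28, 2.44], [-1.29, 4.43], [0.15, 1.84], [-2.92, 2.92]. Speed limits (rad/s): [2.57, 2.57, 3.14, 3.14, 3.14, 3.14, 3.14].

## Interface

Orientations are given as a unit quaternion [w, x, y, z].
In Python, from workcell import * gives the robot as it stands.
- The arm moves only by the tool step_arm, never from a script. Its argument "deltas" is a list that holds one entry, the list of rows, each a list of 7 numbers: the turn, a rotation vector about the tool's x, y, z in degrees, then the shift along the tool's x, y, z in cm, then the closure, from 0 (fully open) to 1 (shut). A call has 1 to 10 rows; each row is the pose to reach, as a shift and turn from the pose commanded when the call began, along the tool's axes at that moment; what a row does not reach only later rows make up. A row lasts 1/8 s, in which the tool goes at most 62.5 mm and 10.7 degrees, less where a joint would pass 70% of its speed; a pose out of reach is approached as far as the arm can. A call with a gripper value outside its range is refused whole. The fingers move at their own pace and stop on an object; "newtons" is the grip in N (left out, the last holds). Time passes only in rows, so rows that repeat a pose let the fingers close. It gives the time, the measured TCP pose, the force and the opening at its end, in the units of the state.
- sense(): the state, without advancing time (a new reading comes with each control period).
- snapshot(name): name is "scene" or "top" or "wrist"; returns the picture (384x512x3 uint8, red, green, blue); there is no depth.
- camera_params(name): a dict with "fx", "fy", "cx", "cy" (pixels), "k1" (the pictures are not rectified: a ray, as slopes to the right and down, at radius r is drawn at 1 + k1 r^2 times it, then the intrinsics apply), "pose" (4x4, takes a point from camera to world coordinates). Camera axes: x right, y down, z forward; pixel columns grow to the right and rows downward; lengths in m; the calibration is good to about 2 mm. A picture is of the moment at which its call begins: read the wrist's pose just before it. camera_params takes no time and is no camera call; for the wrist camera it gives the pose at the moment of the call.
- job_done(): hands the job in, once; it reports no verdict.
The state is a dict: "time": time; "joint_positions": joint angles; "joint_vel": joint speeds; "effort": joint torques, N m; "position": TCP position; "eef_rot": TCP orientation; "ft_force": force on the tool from outside, world axes, zero at the start; "moment": the same for the moment, N m; "grip_width": finger opening in m.
Only numpy, scipy, OpenCV 4.12 (cv2) and the standard library are available. Lean on these libraries where they do the work, as an engineer would, in place of code of your own. Each camera call takes 0.05 s, during which the arm holds its last target.

## Task

One of the three used microscope feet in the steel tray has perished: work along the row from the robot's left to its right, pressing each cap straight down about 6 mm where the foot stands, never as far as 10 mm, to feel which one is clearly softer. Put the soft foot in the yellow scrap tray and the green-banded spare on its pad in the row, so that the set is three sound feet again, each upright on its own pad. Put feet down rather than drop them, never tip one over, and leave the slide box, jar and bottle alone.

Things in the scene. Friction and masses are not known exactly. Their poses are not given: they have to be found in the camera images.
- foot_a: Microscope foot, one of three alike: rigid upright aluminium cup, 60 mm diameter, 40 mm high (grip it 15 to 32 mm above its underside); over it a black rubber bellows and a dark steel cap, 52 mm diameter, its flat top 64 mm above the underside, that presses straight down. About 0.35 kg. Origin: centre of the underside, z up; round, so yaw is arbitrary. The letter tells neither its place nor its state.
- foot_b: Microscope foot, one of three alike: rigid upright aluminium cup, 60 mm diameter, 40 mm high (grip it 15 to 32 mm above its underside); over it a black rubber bellows and a dark steel cap, 52 mm diameter, its flat top 64 mm above the underside, that presses straight down. About 0.35 kg. Origin: centre of the underside, z up; round, so yaw is arbitrary. The letter tells neither its place nor its state.
- foot_c: Microscope foot, one of three alike: rigid upright aluminium cup, 60 mm diameter, 40 mm high (grip it 15 to 32 mm above its underside); over it a black rubber bellows and a dark steel cap, 52 mm diameter, its flat top 64 mm above the underside, that presses straight down. About 0.35 kg. Origin: centre of the underside, z up; round, so yaw is arbitrary. The letter tells neither its place nor its state.
- spare_cap (a joint): How far the cap of the spare foot is pressed down, in m, as for the others.
- spare_foot: New spare foot, known to be sound: same shape, size and weight as foot_a, told apart by a green band round the lower part of its cup (10 to 16 mm above the underside); the used feet have a dark band there. Stands in the blue tray at the start. Origin: centre of the underside, z up.
- cap_a (a joint): How far the cap of foot a is pressed down, in m: 0 at rest, 0.012 at its stop; it springs back. A sound foot pushes back with 16 to 18 N at 6 mm (2.5 to 2.8 N per mm), a perished one with about 5.5 N (0.7 N per mm); each with about 1 N as the cap starts to move. Which foot is which must be felt.
- cap_b (a joint): How far the cap of foot b is pressed down, in m: 0 at rest, 0.012 at its stop; it springs back. A sound foot pushes back with 16 to 18 N at 6 mm (2.5 to 2.8 N per mm), a perished one with about 5.5 N (0.7 N per mm); each with about 1 N as the cap starts to move. Which foot is which must be felt.
- cap_c (a joint): How far the cap of foot c is pressed down, in m: 0 at rest, 0.012 at its stop; it springs back. A sound foot pushes back with 16 to 18 N at 6 mm (2.5 to 2.8 N per mm), a perished one with about 5.5 N (0.7 N per mm); each with about 1 N as the cap starts to move. Which foot is which must be felt.
- steel_tray: Shallow bare-steel tray, fixed to the bench, where the set of three used feet stands in a row along its y axis, each on a flat round black rubber pad 84 mm in diameter, 100 mm apart. Inside 150 mm (its x) by 280 mm (its y), floor 4 mm thick, walls 4 mm, rounded rim 17 mm above the bench. Origin: centre of its underside, on the bench, z up; its +y end is the robot's left.
- place_left (a point): Centre of the left pad of the row, 100 mm to +y of the steel tray's centre, at floor height (4 mm above the bench); a foot stands within 10 mm of it.
- place_middle (a point): Centre of the middle pad of the row, at the steel tray's centre, at floor height.
- place_right (a point): Centre of the right pad of the row, 100 mm to -y of the steel tray's centre, at floor height.
- blue_tray: Shallow blue plastic tray, fixed to the bench: inside 150 mm (its x) by 160 mm (its y), floor 4 mm thick, walls 4 mm thick, with their rounded rim 17 mm above the bench. Origin: centre of its underside, on the bench, z up. The spare foot stands in it at the start.
- yellow_tray: Shallow yellow plastic tray, fixed to the bench: inside 150 mm (its x) by 160 mm (its y), floor 4 mm thick, walls 4 mm thick, with their rounded rim 17 mm above the bench. Origin: centre of its underside, on the bench, z up. Scrap tray for the perished foot; empty at the start.
- slide_box: Bystander: closed microscope-slide box, grey with a white lid, 95 x 210 x 37 mm, beyond the trays. Origin: centre of the underside.
- specimen_jar: Bystander: clear jar with a white cap, 64 mm in diameter, 85 mm high. Origin: centre of the underside.
- oil_bottle: Bystander: amber bottle with a black cap, 48 mm in diameter, 100 mm high. Origin: centre of the underside.

How it is judged:
On the way, in this order (a step that is already met when the one before it is completed fails the run):
1. the first (left) foot of the row, standing in its place, is pressed down more than 4.5 mm by the fingers (((horizontal distance between foot_a and place_left below 0.04 m and height (world z) of foot_a below 0.012 m and value of joint cap_a above 0.0045 m and contact force between the fingers and foot_a above 2 N) or (horizontal distance between foot_b and place_left below 0.04 m and height (world z) of foot_b below 0.012 m and value of joint cap_b above 0.0045 m and contact force between the fingers and foot_b above 2 N) or (horizontal distance between foot_c and place_left below 0.04 m and height (world z) of foot_c below 0.012 m and value of joint cap_c above 0.0045 m and contact force between the fingers and foot_c above 2 N))), for 0.2 s.
2. the middle foot of the row, standing in its place, is pressed down more than 4.5 mm by the fingers (((horizontal distance between foot_a and place_middle below 0.04 m and height (world z) of foot_a below 0.012 m and value of joint cap_a above 0.0045 m and contact force between the fingers and foot_a above 2 N) or (horizontal distance between foot_b and place_middle below 0.04 m and height (world z) of foot_b below 0.012 m and value of joint cap_b above 0.0045 m and contact force between the fingers and foot_b above 2 N) or (horizontal distance between foot_c and place_middle below 0.04 m and height (world z) of foot_c below 0.012 m and value of joint cap_c above 0.0045 m and contact force between the fingers and foot_c above 2 N))), for 0.2 s.
3. the last (right) foot of the row, standing in its place, is pressed down more than 4.5 mm by the fingers (((horizontal distance between foot_a and place_right below 0.04 m and height (world z) of foot_a below 0.012 m and value of joint cap_a above 0.0045 m and contact force between the fingers and foot_a above 2 N) or (horizontal distance between foot_b and place_right below 0.04 m and height (world z) of foot_b below 0.012 m and value of joint cap_b above 0.0045 m and contact force between the fingers and foot_b above 2 N) or (horizontal distance between foot_c and place_right below 0.04 m and height (world z) of foot_c below 0.012 m and value of joint cap_c above 0.0045 m and contact force between the fingers and foot_c above 2 N))), for 0.2 s.
At the end, for the whole second after the job is handed in: The perished foot stands inside the yellow tray and each of the three pads in the steel tray carries a sound foot (the two firm ones and the spare) within 20 mm of the pad's centre; all stand flat on the tray floor (underside within 4 mm of it), upright within 5 degrees and at rest (x of foot_b in the frame of yellow_tray between -0.047 and 0.047 m and y of foot_b in the frame of yellow_tray between -0.052 and 0.052 m and height (world z) of foot_b below 0.008 m and angle between foot_b's own z axis and vertical below 0.09 rad and linear speed of foot_b below 0.01 m/s and ((horizontal distance between foot_a and place_left below 0.02 m and height (world z) of foot_a below 0.008 m and angle between foot_a's own z axis and vertical below 0.09 rad and linear speed of foot_a below 0.01 m/s) or (horizontal distance between foot_c and place_left below 0.02 m and height (world z) of foot_c below 0.008 m and angle between foot_c's own z axis and vertical below 0.09 rad and linear speed of foot_c below 0.01 m/s) or (horizontal distance between spare_foot and place_left below 0.02 m and height (world z) of spare_foot below 0.008 m and angle between spare_foot's own z axis and vertical below 0.09 rad and linear speed of spare_foot below 0.01 m/s)) and ((horizontal distance between foot_a and place_middle below 0.02 m and height (world z) of foot_a below 0.008 m and angle between foot_a's own z axis and vertical below 0.09 rad and linear speed of foot_a below 0.01 m/s) or (horizontal distance between foot_c and place_middle below 0.02 m and height (world z) of foot_c below 0.008 m and angle between foot_c's own z axis and vertical below 0.09 rad and linear speed of foot_c below 0.01 m/s) or (horizontal distance between spare_foot and place_middle below 0.02 m and height (world z) of spare_foot below 0.008 m and angle between spare_foot's own z axis and vertical below 0.09 rad and linear speed of spare_foot below 0.01 m/s)) and ((horizontal distance between foot_a and place_right below 0.02 m and height (world z) of foot_a below 0.008 m and angle between foot_a's own z axis and vertical below 0.09 rad and linear speed of foot_a below 0.01 m/s) or (horizontal distance between foot_c and place_right below 0.02 m and height (world z) of foot_c below 0.008 m and angle between foot_c's own z axis and vertical below 0.09 rad and linear speed of foot_c below 0.01 m/s) or (horizontal distance between spare_foot and place_right below 0.02 m and height (world z) of spare_foot below 0.008 m and angle between spare_foot's own z axis and vertical below 0.09 rad and linear speed of spare_foot below 0.01 m/s))); the robot touches nothing.
It fails at once if a foot's cap is pressed 10 mm down or further (value of joint any of cap_a, cap_b, cap_c, spare_cap above 0.01 m).
It fails at once if a foot tips by more than 30 degrees (angle between any of foot_a, foot_b, foot_c, spare_foot's own z axis and vertical above 0.52 rad).
It fails at once if a foot is dropped: out of the fingers it moves faster than 0.5 m/s (a fall of some 13 mm) ((linear speed of foot_a above 0.5 m/s and contact force between the fingers and foot_a below 0.1 N) or (linear speed of foot_b above 0.5 m/s and contact force between the fingers and foot_b below 0.1 N) or (linear speed of foot_c above 0.5 m/s and contact force between the fingers and foot_c below 0.1 N) or (linear speed of spare_foot above 0.5 m/s and contact force between the fingers and spare_foot below 0.1 N)).
It fails at once if the slide box, jar or bottle is moved by more than 15 mm (distance of any of slide_box, specimen_jar, oil_bottle from where it was at the start of the episode above 0.015 m).
It also fails if it takes over 70 s, if anything falls off the work surface, if the arm or the gripper's body presses on something with over 40 N, if the wrist force passes 120 N, or if a joint passes its speed limit or range.

## Working session

There is one attempt and no reset: what is moved stays moved. The work goes in short steps, Python scripts to look and compute and a tool call to move; the robot and the scene stay as the last step left them, time stands still between calls to the robot, and variables do not carry over. Pictures are saved under pics/ and viewed, and the job is handed in when it is done.

Besides the shell and the picture viewer there is one more tool, called after ">>>" by a JSON object that holds its "fn" and its "kwargs". step_arm: Moves the arm, as the interface text tells. Its arguments: {"type":"object","properties":{"deltas":{"type":"array","items":{"type":"array","items":{"type":"array","items":{"type":"number"}}}},"newtons":{"type":"number"}},"required":["deltas"]}

```bash
mkdir -p pics; python3 - <<'E'
from workcell import *
import cv2
s=sense();print(s)
for n in("scene","top"):
    im=snapshot(n);cv2.imwrite(f"pics/{n}0.png",im[:,:,::-1]);p=camera_params(n);print(n,p)
E
```

```text
{'time': 0.0, 'joint_positions': array([-1.16902466,  0.46837351, -0.01162098,  1.60359159,  0.00599338,
        1.07139413, -0.05627909]), 'joint_vel': array([ 5.30209184e-06, -1.42482307e-04, -8.28536890e-04, -1.28523550e-04,
        1.71455064e-03, -1.63075348e-04,  5.23871726e-04]), 'effort': array([-2.28710310e-04, -5.20574498e+01, -1.29269832e-02, -2.43741739e+01,
       -5.66970510e-02,  1.71753613e-02,  1.52172593e-04]), 'position': array([0.27945691, 0.58619057, 0.19275602]), 'eef_rot': array([ 5.06846479e-04,  8.45658899e-01,  5.33723034e-01, -7.02103904e-04]), 'ft_force': array([-0.23358445, -0.00932244,  0.06001869]), 'moment': array([-0.00832556, -0.05298082, -0.01777678]), 'grip_width': 0.09220983992674084}
scene {'fx': 357.3042236773055, 'fy': 357.3042236773055, 'cx': 256.8599871073233, 'cy': 197.6030434216981, 'k1': -0.06367744393939209, 'pose': array([[-0.10448789,  0.75589889, -0.64629648,  1.23573672],
       [ 0.99450305,  0.08384517, -0.06271898,  0.05564279],
       [ 0.00677964, -0.6492972 , -0.76050456,  0.78842452],
       [ 0.        ,  0.        ,  0.        ,  1.        ]])}
top {'fx': 424.4647563597798, 'fy': 424.4647563597798, 'cx': 253.4833516826605, 'cy': 194.1905906136395, 'k1': -0.045074379790232835, 'pose': array([[ 0.02266055, -0.99658791,  0.07936642,  0.52837612],
       [-0.99969062, -0.02177353,  0.01202392, -0.01014667],
       [-0.0102548 , -0.07961434, -0.99677299,  1.22562804],
       [ 0.        ,  0.        ,  0.        ,  1.        ]])}
```

View pics/scene0.png

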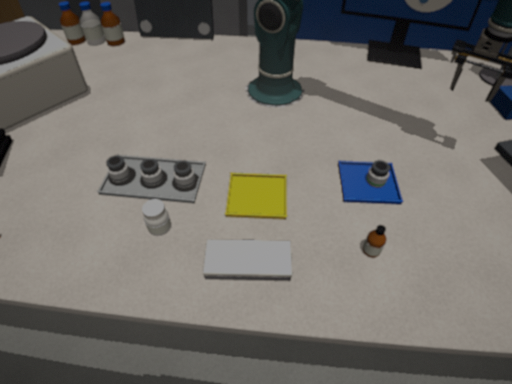

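View pics/top0.png

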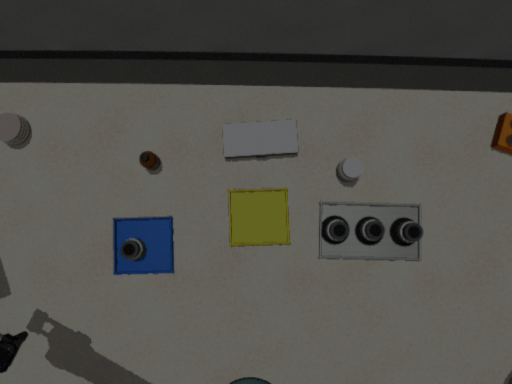

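```bash
python3 - <<'E'
import cv2
im=cv2.imread("pics/top0.png")
cv2.imwrite("pics/top0z.png",cv2.resize(im[60:330,100:400],None,fx=2.6,fy=2.2,interpolation=cv2.INTER_CUBIC)[:600])
E
```

```text
(no output)
```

The top view has +x up and +y left: blue tray around (143,245) with the spare at about (132,248), yellow tray around (259,217), and the steel tray around (370,231) with three feet. I'll enlarge it.

```bash
python3 - <<'E'
import cv2
im=cv2.imread("pics/top0.png")
a=cv2.resize(im[190:275,305:435],None,fx=6,fy=6,interpolation=cv2.INTER_CUBIC)
b=cv2.resize(im[180:285,100:300],None,fx=4,fy=4,interpolation=cv2.INTER_CUBIC)
cv2.imwrite("pics/st.png",cv2.convertScaleAbs(a,alpha=1.6,beta=10));cv2.imwrite("pics/by.png",cv2.convertScaleAbs(b,alpha=1.6,beta=10))
E
```

```text
(no output)
```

View pics/st.png

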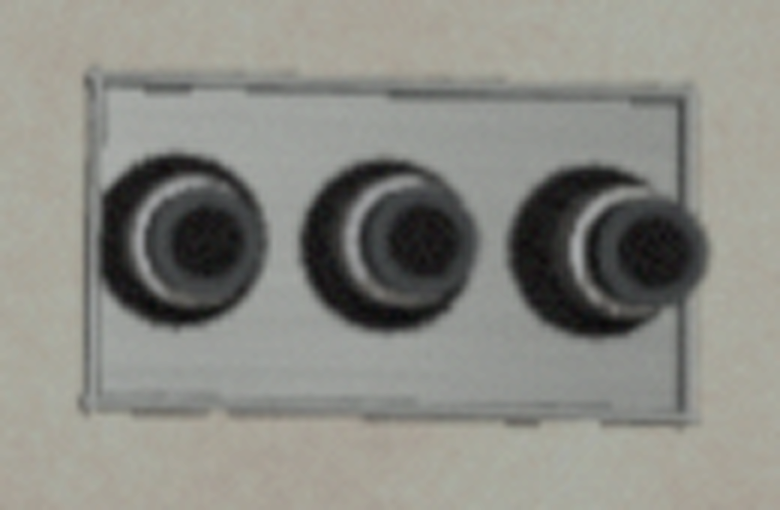

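View pics/by.png

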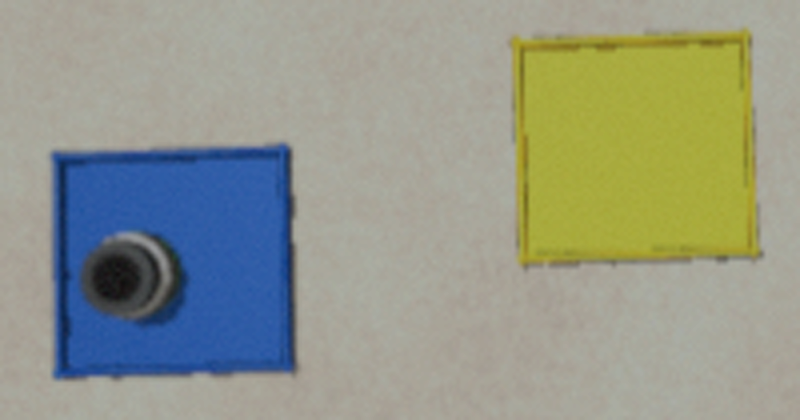

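```bash
cat >h.py <<'E'
from workcell import *
import numpy as np, cv2
from scipy.spatial.transform import Rotation as R
def ray(n,u,v,z,p=None):
    p=p or camera_params(n)
    K=np.array([[p['fx'],0,p['cx']],[0,p['fy'],p['cy']],[0,0,1]])
    d=np.array([p['k1'],0,0,0,0.])
    x=cv2.undistortPoints(np.array([[[u,v]]],float),K,d)[0,0]
    T=p['pose'];r=T[:3,:3]@[x[0],x[1],1];o=T[:3,3]
    return (o+r*(z-o[2])/r[2])[:2]
def pose():
    s=sense();q=s['eef_rot'];return s,R.from_quat([q[1],q[2],q[3],q[0]])
def rel(target,axes=None):
    "shift in tool cm to a world target"
    s,r=pose();return r.inv().apply(np.array(target)-s['position'])*100
E
python3 - <<'E'
from h import *
p=camera_params("top")
def c(u,v,f,ox,oy,z): return ray("top",(u+.5)/f-.5+ox,(v+.5)/f-.5+oy,z,p).round(4)
for n,a in dict(capL=(207,243),capM=(421,241),capR=(652,249)).items():print(n,c(*a,6,305,190,.068))
for n,a in dict(padL=(183,240),padM=(390,244),padR=(594,250)).items():print(n,c(*a,6,305,190,.005))
print("steel",[c(*a,6,305,190,.017) for a in((94,78),(692,92),(692,420),(88,408))])
print("spare",c(117,278,4,100,180,.068))
print("yel",[c(*a,4,100,180,.017) for a in((517,40),(746,35),(756,255),(523,262))])
print("blu",[c(*a,4,100,180,.017) for a in((55,154),(287,148),(293,370),(60,375))])
print("jar",ray("top",349,168,.085,p),ray("top",149,158,.1,p),ray("top",260,138,.037,p))
s,r=pose();print(r.as_matrix().round(3))
print(camera_params("wrist"))
E
```

```text
capL [ 0.5278 -0.231 ]
capM [ 0.5307 -0.3283]
capR [ 0.5292 -0.4338]
padL [ 0.5289 -0.2315]
padM [ 0.5291 -0.3307]
padR [ 0.5282 -0.4288]
steel [array([ 0.6048, -0.1864]), array([ 0.6042, -0.4721]), array([ 0.4491, -0.4713]), array([ 0.4491, -0.1854])]
spare [0.4628 0.3404]
yel [array([0.6362, 0.0751]), array([ 0.6433, -0.0885]), array([ 0.4872, -0.0982]), array([0.4784, 0.0666])]
blu [array([0.547 , 0.4046]), array([0.5552, 0.2374]), array([0.3985, 0.2275]), array([0.3903, 0.3939])]
jar [ 0.69602623 -0.25354541] [0.70963393 0.28706563] [ 0.78354114 -0.01069084]
[[ 0.43   0.903 -0.001]
 [ 0.903 -0.43  -0.001]
 [-0.002  0.    -1.   ]]
{'fx': 264.5747694646698, 'fy': 264.5747694646698, 'cx': 258.1965703880063, 'cy': 191.42712163986457, 'k1': -0.013913656628029016, 'pose': array([[ 4.30592268e-01,  8.64340065e-01,  2.59820228e-01,
         2.05860153e-01],
       [ 9.02546431e-01, -4.12208649e-01, -1.24474773e-01,
         6.21717932e-01],
       [-4.88388012e-04,  2.88097694e-01, -9.57600898e-01,
         3.83870186e-01],
       [ 0.00000000e+00,  0.00000000e+00,  0.00000000e+00,
         1.00000000e+00]])}
```

>>> {"fn": "step_arm", "kwargs": {"deltas": [[[0,0,10,-4.4,4,0,1],[0,0,20,-8.8,8,0,1],[0,0,30,-13.2,12,0,1],[0,0,40,-17.6,16.2,0,1],[0,0,50,-22,20.2,0,1],[0,0,60,-26.5,24.2,0,1],[0,0,64.5,-31,28.3,0,1],[0,0,64.5,-35.4,32.4,0,1],[0,0,64.5,-39.8,36.4,0,1],[0,0,64.5,-44.2,40.4,0,1]]], "newtons": 20}}

```text
time: 1.35
position: [0.4543, 0.0121, 0.1938]
eef_rot: [-0.0, 1.0, 0.0, 0.0]
ft_force: [1.3, 0.5, 0.1]
grip_width: 0.0007
```

```bash
python3 - <<'E'
from h import *
s,r=pose();print(s['time'],s['position'],s['grip_width'],r.as_matrix().round(3),rel([.529,-.231,.13]))
E
```

```text
1.35 [0.45434647 0.01214088 0.19379268] 0.0006792144646819673 [[ 1.     0.001  0.   ]
 [ 0.001 -1.     0.   ]
 [ 0.    -0.    -1.   ]] [ 7.44970984 24.32082844  6.37185616]
```

>>> {"fn": "step_arm", "kwargs": {"deltas": [[[0,0,0,1.9,5.9,0.5,1],[0,0,0,3.7,11.8,1,1],[0,0,0,5.5,17.7,2,1],[0,0,0,7.4,23.3,4,1],[0,0,0,7.4,24.3,4,1],[0,0,0,7.4,24.3,4,1]]]}}

```text
time: 2.1
position: [0.5275, -0.2291, 0.1533]
eef_rot: [-0.0, 1.0, -0.001, -0.001]
ft_force: [0.0, 0.4, -0.1]
grip_width: 0.0004
```

```bash
python3 - <<'E'
from h import *
import pickle
s,r=pose();print(s['time'],s['position'])
p=camera_params("wrist");im=snapshot("wrist");pickle.dump(p,open("w1.pkl","wb"));cv2.imwrite("pics/w1.png",im[:,:,::-1])
print(p['pose'])
E
```

```text
2.1 [ 0.52753926 -0.22913888  0.15326565]
[[ 9.99998712e-01 -1.17712715e-03 -1.09084269e-03  5.27785970e-01]
 [-1.44036764e-03 -9.58055533e-01 -2.86578997e-01 -1.47552740e-01]
 [-7.07747956e-04  2.86580199e-01 -9.58055994e-01  3.44371554e-01]
 [ 0.00000000e+00  0.00000000e+00  0.00000000e+00  1.00000000e+00]]
```

View pics/w1.png

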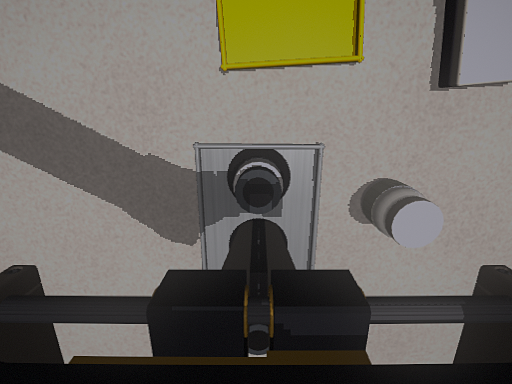

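The wrist view shows the left foot near (258,188), and the fingers hide the others. I'll take an enlarged crop.

```bash
python3 - <<'E'
import cv2
im=cv2.imread("pics/w1.png")
cv2.imwrite("pics/w1z.png",cv2.convertScaleAbs(cv2.resize(im[135:235,195:325],None,fx=6,fy=6,interpolation=cv2.INTER_CUBIC),alpha=2,beta=20))
E
```

```text
(no output)
```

View pics/w1z.png

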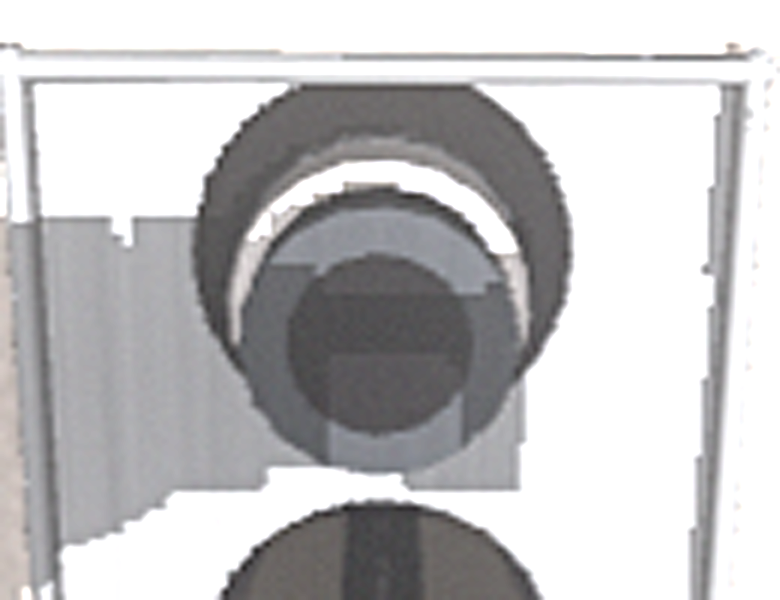

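```bash
python3 - <<'E'
from h import *
import pickle
p=pickle.load(open("w1.pkl","rb"))
f=lambda u,v,z:ray("w",(u+.5)/6-.5+195,(v+.5)/6-.5+135,z,p).round(4)
print(f(379,339,.068),f(379,344,.068),"rim",f(12,67,.017),f(757,67,.017),"yel",ray("w",222,67,.017,p),ray("w",361,61,.017,p))
E
```

```text
[ 0.527  -0.2298] [ 0.527  -0.2308] rim [ 0.4517 -0.1868] [ 0.6044 -0.187 ] yel [ 0.48651769 -0.09793063] [ 0.64387755 -0.0916868 ]
```

>>> {"fn": "step_arm", "kwargs": {"deltas": [[[0,0,0,0,-0.1,3,1],[0,0,0,0,-0.1,6,1],[0,0,0,0,-0.1,8,1],[0,0,0,0,-0.1,8.2,1],[0,0,0,0,-0.1,8.2,1],[0,0,0,0,-0.1,8.2,1]]]}}

```text
time: 2.9
position: [0.529, -0.2283, 0.0728]
eef_rot: [0.0, 1.0, 0.0, 0.001]
ft_force: [-0.1, -0.1, -1.1]
grip_width: 0.0007
```

>>> {"fn": "step_arm", "kwargs": {"deltas": [[[0,0,0,0,0,0.2,1],[0,0,0,0,0,0.4,1],[0,0,0,0,0,0.4,1]]]}}

```text
time: 3.28
position: [0.5281, -0.2281, 0.0675]
eef_rot: [-0.0, 1.0, 0.0, -0.0]
ft_force: [1.1, 0.5, 0.3]
grip_width: 0.0007
```

>>> {"fn": "step_arm", "kwargs": {"deltas": [[[0,0,0,0,0,0.15,1],[0,0,0,0,0,0.3,1],[0,0,0,0,0,0.3,1]]]}}

```text
time: 3.65
position: [0.5281, -0.228, 0.0645]
eef_rot: [-0.0, 1.0, 0.0, -0.0]
ft_force: [-0.5, -0.7, -0.6]
grip_width: 0.0002
```

```bash
python3 - <<'E'
from h import *
for i in range(3):
    im=snapshot("wrist");s=sense();print(s['time'],s['position'].round(4),s['ft_force'].round(2),s['joint_positions'].round(4))
cv2.imwrite("pics/w2.png",cv2.convertScaleAbs(im[:,:,::-1],alpha=1.8,beta=10))
E
```

```text
3.7 [ 0.5282 -0.2281  0.0646] [-0.14 -0.79 -0.49] [-0.0721  0.5536  0.5508  1.9142 -0.4003  0.7839  0.7007]
3.75 [ 0.5282 -0.2281  0.0647] [-0.03  0.4  -0.24] [-0.0722  0.5535  0.5508  1.9141 -0.4003  0.7839  0.7007]
3.8 [ 0.5283 -0.2281  0.0647] [-0.44  0.39  0.33] [-0.0722  0.5534  0.5509  1.9142 -0.4003  0.7839  0.7007]
```

View pics/w2.png

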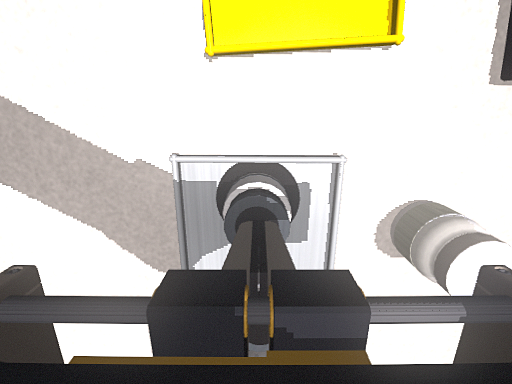

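>>> {"fn": "step_arm", "kwargs": {"deltas": [[[0,0,0,0,0,0.1,1],[0,0,0,0,0,0.2,1],[0,0,0,0,0,0.2,1]]]}}

```text
time: 4.18
position: [0.5282, -0.228, 0.0626]
eef_rot: [-0.0, 1.0, 0.0, -0.0]
ft_force: [-0.1, -0.1, 0.2]
grip_width: 0.0005
```

```bash
python3 - <<'E'
from h import *
p=camera_params("wrist");im=snapshot("wrist");s=sense();print(s['position'],s['ft_force'].round(2))
T=np.linalg.inv(p['pose'])
def pr(x):
    c=T[:3,:3]@x+T[:3,3];K=np.array([[p['fx'],0,p['cx']],[0,p['fy'],p['cy']],[0,0,1.]])
    return cv2.projectPoints(c[None],np.zeros(3),np.zeros(3),K,np.array([p['k1'],0,0,0,0.]))[0].ravel()
print("tcp",pr(s['position']),"cap",pr(np.array([.527,-.23,.068])),pr(np.array([.527,-.204,.068])),pr(np.array([.527,-.256,.068])))
cv2.imwrite("pics/w3.png",cv2.convertScaleAbs(cv2.resize(im[150:290,175:345,::-1],None,fx=4,fy=4,interpolation=cv2.INTER_CUBIC),alpha=2.5,beta=30))
E
```

```text
[ 0.52823589 -0.2280648   0.06266325] [-0.26  0.83  0.52]
tcp [258.3193132  221.50759422] cap [256.70534506 226.62171694] [256.64445529 194.07749424] [256.7624087  256.80673188]
```

View pics/w3.png

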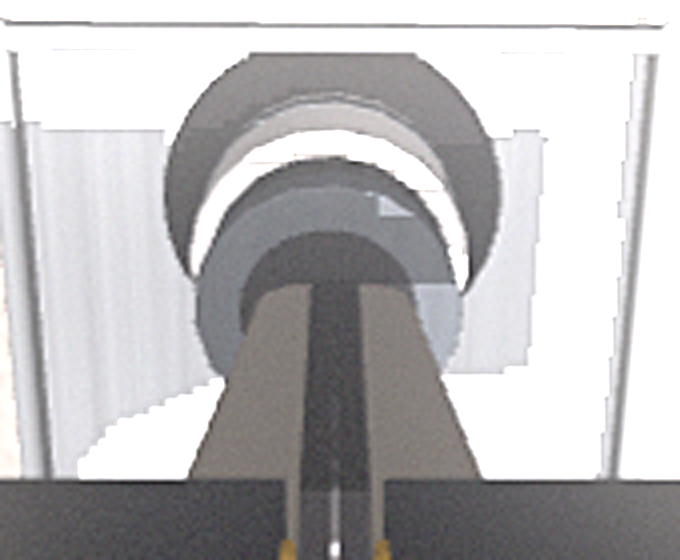

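>>> {"fn": "step_arm", "kwargs": {"deltas": [[[0,0,0,0,0,0.1,1],[0,0,0,0,0,0.2,1],[0,0,0,0,0,0.2,1]]]}}

```text
time: 4.6
position: [0.5282, -0.228, 0.0606]
eef_rot: [-0.0, 1.0, 0.0, -0.0]
ft_force: [-0.6, -0.4, -0.5]
grip_width: 0.0007
```

>>> {"fn": "step_arm", "kwargs": {"deltas": [[[0,0,0,0,0,0.1,1],[0,0,0,0,0,0.15,1],[0,0,0,0,0,0.15,1]]]}}

```text
time: 4.97
position: [0.5282, -0.2281, 0.0592]
eef_rot: [-0.0, 1.0, 0.0, -0.0]
ft_force: [0.4, 0.3, -0.9]
grip_width: 0.0003
```

```bash
python3 - <<'E'
from h import *
p=camera_params("wrist");im=snapshot("wrist");s=sense();print(s['position'],s['ft_force'].round(2),s['moment'].round(2),s['effort'].round(2))
cv2.imwrite("pics/w4.png",cv2.convertScaleAbs(cv2.resize(im[150:290,175:345,::-1],None,fx=4,fy=4,interpolation=cv2.INTER_CUBIC),alpha=2.5,beta=30))
im=snapshot("scene");s=sense();print(s['position'],s['ft_force'].round(2))
cv2.imwrite("pics/s4.png",cv2.convertScaleAbs(cv2.resize(im[100:220,60:230,::-1],None,fx=4,fy=4,interpolation=cv2.INTER_CUBIC),alpha=1.6,beta=10))
E
```

```text
[ 0.52824247 -0.22809446  0.05918771] [ 0.18 -0.43 -0.15] [-0.13  0.05 -0.01] [-0.000e+00 -4.635e+01  7.350e+00 -1.779e+01 -3.000e-02  6.000e-02
  0.000e+00]
[ 0.52826174 -0.22807683  0.05921811] [-0.53  0.71  1.3 ]
```

View pics/w4.png

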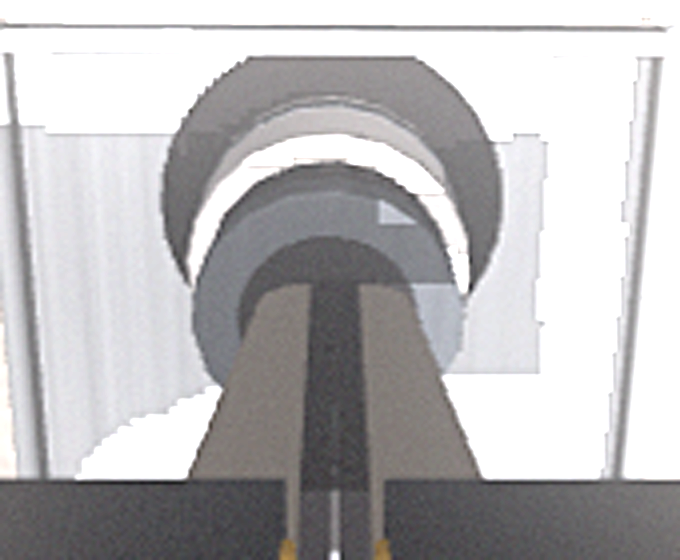

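View pics/s4.png

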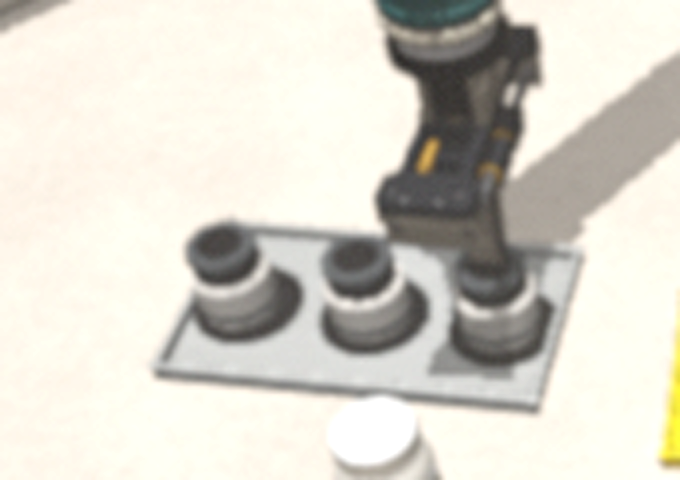

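Relative to its cup the cap hasn't moved between the two wrist views, and there is no force, so I haven't touched it yet. I'll keep going down in small steps.

>>> {"fn": "step_arm", "kwargs": {"deltas": [[[0,0,0,0,0,0.1,1],[0,0,0,0,0,0.2,1],[0,0,0,0,0,0.2,1]]]}}

```text
time: 5.45
position: [0.5282, -0.228, 0.0571]
eef_rot: [-0.0, 1.0, 0.0, -0.0]
ft_force: [-0.3, 0.3, -0.7]
grip_width: 0.0003
```

```bash
cat > look.py <<'E'
from h import *
import sys
f=[]
for i in range(2):
    im=snapshot("wrist");s=sense();f.append(s['ft_force']);
print(s['time'],s['position'].round(4),np.mean(f,0).round(2))
cv2.imwrite(f"pics/{sys.argv[1]}.png",cv2.convertScaleAbs(cv2.resize(im[150:290,175:345,::-1],None,fx=4,fy=4,interpolation=cv2.INTER_CUBIC),alpha=2.5,beta=30))
E
python3 look.py w5
```

```text
5.55 [ 0.5282 -0.2281  0.0572] [-0.17  0.23 -0.2 ]
```

View pics/w5.png

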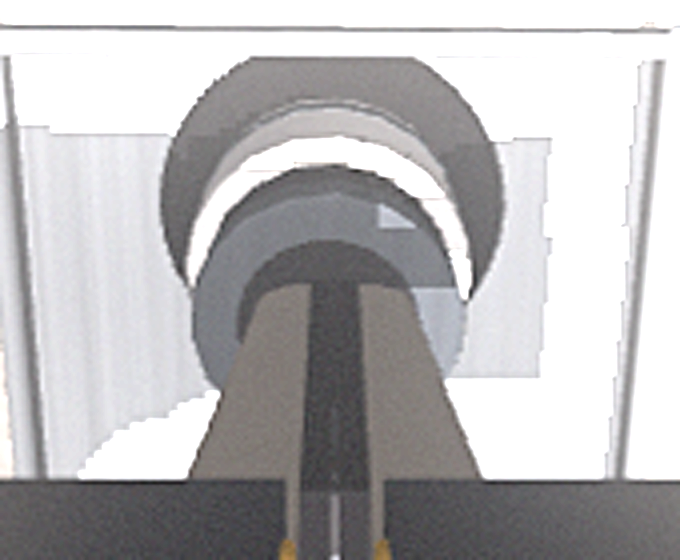

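Cap edge (y 195) relative to the cup (y 165) is unchanged, so still no contact.

>>> {"fn": "step_arm", "kwargs": {"deltas": [[[0,0,0,0,0,0.1,1],[0,0,0,0,0,0.2,1],[0,0,0,0,0,0.2,1]]]}}

```text
time: 5.92
position: [0.5281, -0.2281, 0.0551]
eef_rot: [-0.0, 1.0, 0.0, -0.0]
ft_force: [0.7, 0.0, 0.1]
grip_width: 0.0003
```

>>> {"fn": "step_arm", "kwargs": {"deltas": [[[0,0,0,0,0,0.1,1],[0,0,0,0,0,0.15,1],[0,0,0,0,0,0.15,1]]]}}

```text
time: 6.3
position: [0.5282, -0.2281, 0.0537]
eef_rot: [-0.0, 1.0, 0.0, -0.0]
ft_force: [0.4, -0.1, 0.6]
grip_width: 0.0006
```

```bash
python3 look.py w6; python3 - <<'E'
from h import *
im=snapshot("scene")
cv2.imwrite("pics/s6.png",cv2.convertScaleAbs(cv2.resize(im[135:205,130:220,::-1],None,fx=8,fy=8,interpolation=cv2.INTER_CUBIC),alpha=2,beta=20))
p=camera_params("scene");s=sense();T=np.linalg.inv(p['pose'])
def pr(x):
    c=T[:3,:3]@x+T[:3,3];K=np.array([[p['fx'],0,p['cx']],[0,p['fy'],p['cy']],[0,0,1.]])
    u= cv2.projectPoints(c[None],np.zeros(3),np.zeros(3),K,np.array([p['k1'],0,0,0,0.]))[0].ravel();return (u-[130,135])*8
print("tcp",pr(s['position']),"cap",pr(np.array([.527,-.23,.068])), pr(np.array([.553,-.23,.068])))
E
```

```text
6.4 [ 0.5282 -0.2281  0.0537] [-0.03  0.44 -0.22]
tcp [427.13693333 276.11258052] cap [416.89910946 245.06887029] [399.22508823 296.39716877]
```

View pics/w6.png

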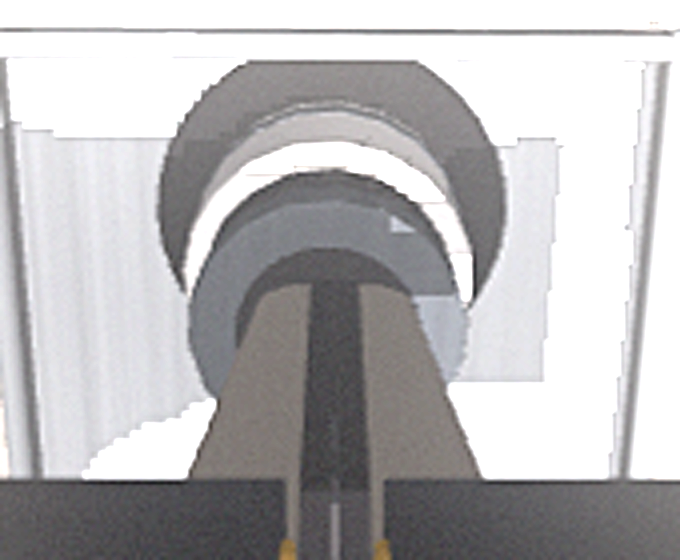

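View pics/s6.png

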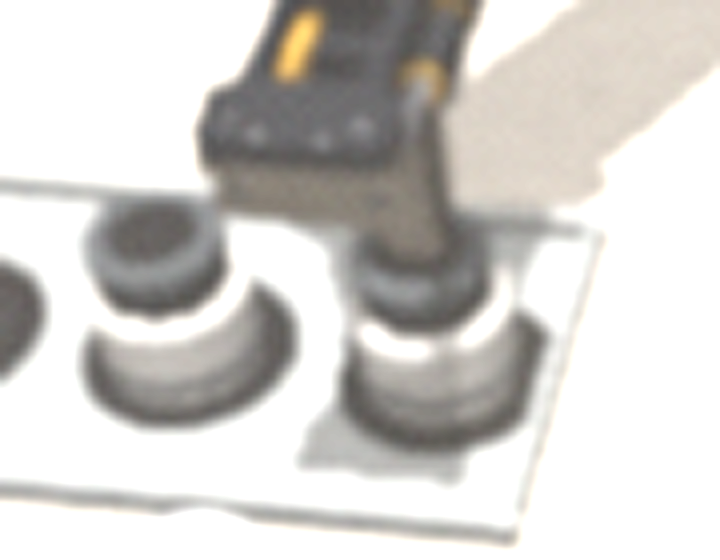

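Both cameras suggest the visible fingertips sit well above the reported TCP, so I'll keep stepping down until I feel the cap.

>>> {"fn": "step_arm", "kwargs": {"deltas": [[[0,0,0,0,0,0.1,1],[0,0,0,0,0,0.2,1],[0,0,0,0,0,0.2,1]]]}}

```text
time: 6.82
position: [0.5282, -0.228, 0.0516]
eef_rot: [-0.0, 1.0, 0.0, -0.0]
ft_force: [0.6, -0.8, 0.3]
grip_width: 0.0003
```

>>> {"fn": "step_arm", "kwargs": {"deltas": [[[0,0,0,0,0,0.1,1],[0,0,0,0,0,0.2,1],[0,0,0,0,0,0.2,1]]]}}

```text
time: 7.2
position: [0.5282, -0.2281, 0.0496]
eef_rot: [-0.0, 1.0, 0.0, -0.0]
ft_force: [0.4, 0.3, 0.0]
grip_width: 0.0008
```

>>> {"fn": "step_arm", "kwargs": {"deltas": [[[0,0,0,0,0,0.1,1],[0,0,0,0,0,0.2,1],[0,0,0,0,0,0.2,1]]]}}

```text
time: 7.58
position: [0.5282, -0.2281, 0.0476]
eef_rot: [-0.0, 1.0, 0.0, -0.0]
ft_force: [0.1, 0.2, -0.4]
grip_width: 0.0005
```

```bash
python3 look.py w7
```

```text
7.675 [ 0.5282 -0.2281  0.0477] [ 0.13 -0.8  -0.18]
```

View pics/w7.png

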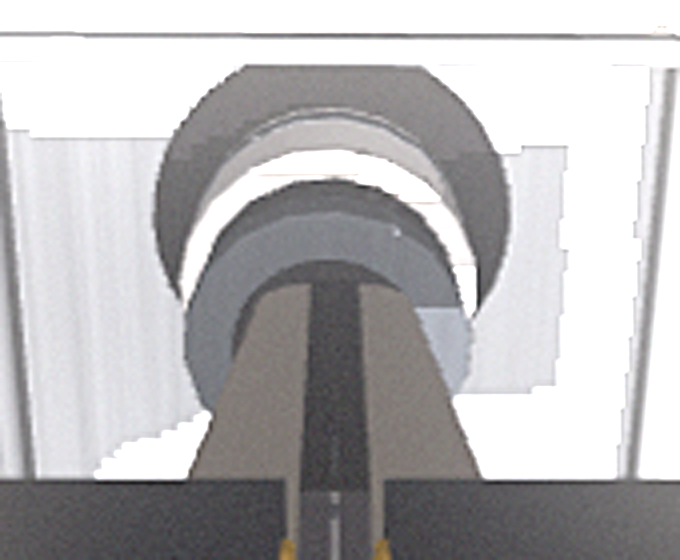

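>>> {"fn": "step_arm", "kwargs": {"deltas": [[[0,0,0,0,0,0.1,1],[0,0,0,0,0,0.2,1],[0,0,0,0,0,0.2,1]]]}}

```text
time: 8.05
position: [0.5283, -0.2281, 0.0457]
eef_rot: [-0.0, 1.0, 0.0, 0.0]
ft_force: [-0.3, 0.5, 2.4]
grip_width: 0.0003
```

>>> {"fn": "step_arm", "kwargs": {"deltas": [[[0,0,0,0,0,0.1,1],[0,0,0,0,0,0.2,1],[0,0,0,0,0,0.2,1]]]}}

```text
time: 8.43
position: [0.5283, -0.2281, 0.0437]
eef_rot: [-0.0, 1.0, 0.0, 0.0]
ft_force: [-0.8, -0.1, 2.6]
grip_width: 0.0005
```

>>> {"fn": "step_arm", "kwargs": {"deltas": [[[0,0,0,0,0,0.1,1],[0,0,0,0,0,0.15,1],[0,0,0,0,0,0.15,1]]]}}

```text
time: 8.8
position: [0.5283, -0.2281, 0.0423]
eef_rot: [-0.0, 1.0, 0.0, 0.0]
ft_force: [-0.5, 0.4, 4.7]
grip_width: 0.0004
```

```bash
python3 look.py w8
```

```text
8.9 [ 0.5283 -0.2281  0.0423] [-1.56  0.54  4.66]
```

View pics/w8.png

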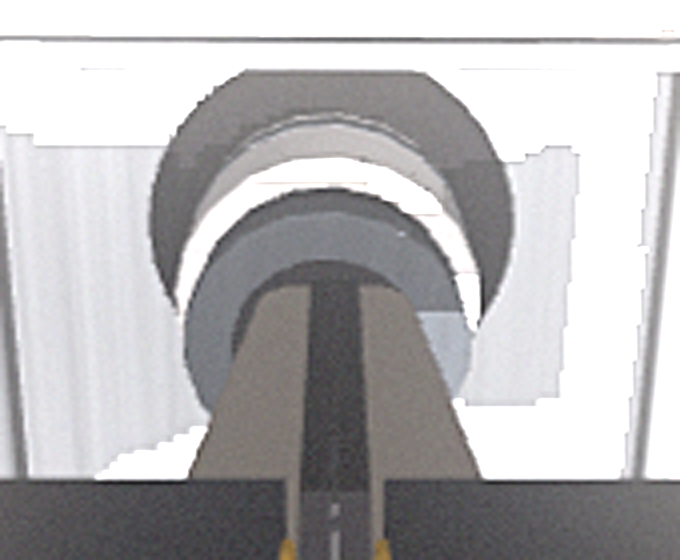

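The cap is moving now: the gap to the cup shrank from 31 to 23 px, and 4.7 N at about 5 mm feels soft. I'll go 1 mm further and hold.

>>> {"fn": "step_arm", "kwargs": {"deltas": [[[0,0,0,0,0,0.1,1],[0,0,0,0,0,0.1,1],[0,0,0,0,0,0.1,1],[0,0,0,0,0,0.1,1]]]}}

```text
time: 9.4
position: [0.5283, -0.2281, 0.0412]
eef_rot: [-0.0, 1.0, 0.0, 0.0]
ft_force: [-1.2, -0.6, 4.9]
grip_width: 0.0005
```

```bash
python3 look.py w9; python3 -c "
from h import *
print(rel([.529,-.33,.06]))"
```

```text
9.5 [ 0.5283 -0.2281  0.0412] [-1.3   0.09  4.45]
[ 0.06989895 10.18963789 -1.87549325]
```

>>> {"fn": "step_arm", "kwargs": {"deltas": [[[0,0,0,0,0,-1.5,1],[0,0,0,0,1.5,-2.5,1],[0,0,0,0,6,-2.5,1],[0,0,0,0,10.1,-2.5,1],[0,0,0,0,10.1,-1.4,1],[0,0,0,0,10.1,-0.7,1],[0,0,0,0,10.1,-0.4,1],[0,0,0,0,10.1,-0.4,1]]]}}

```text
time: 10.5
position: [0.5279, -0.3288, 0.0456]
eef_rot: [0.0, 1.0, 0.001, -0.0]
ft_force: [-2.6, -1.0, 5.7]
grip_width: 0.0005
```

```bash
python3 look.py w10
```

```text
10.6 [ 0.5279 -0.3288  0.0458] [-2.57 -1.1   5.71]
```

View pics/w10.png

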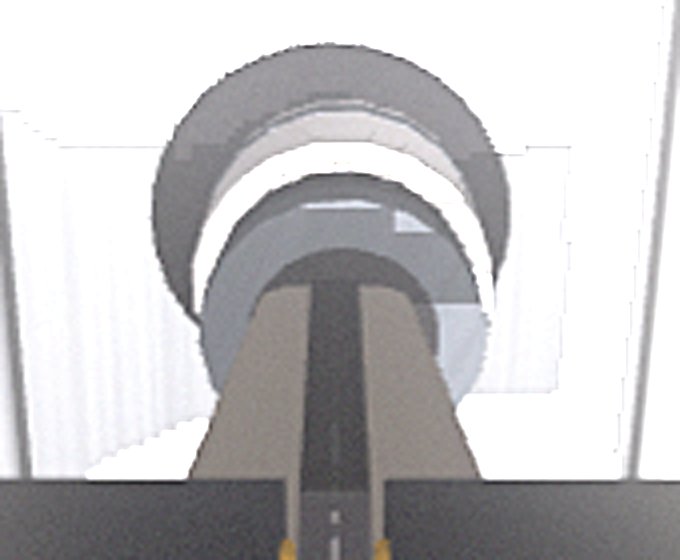

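Force is 5.7 N at under 2 mm, so the middle foot is firm. I'll finish its press.

>>> {"fn": "step_arm", "kwargs": {"deltas": [[[0,0,0,0,0,0.15,1],[0,0,0,0,0,0.3,1],[0,0,0,0,0,0.4,1],[0,0,0,0,0,0.4,1],[0,0,0,0,0,0.4,1],[0,0,0,0,0,0.4,1]]]}}

```text
time: 11.35
position: [0.5279, -0.3289, 0.0428]
eef_rot: [-0.0, 1.0, 0.001, -0.0]
ft_force: [-5.7, 0.7, 13.0]
grip_width: 0.0006
```

```bash
python3 look.py w11
```

```text
11.45 [ 0.5279 -0.3289  0.0429] [-5.45 -0.04 12.67]
```

>>> {"fn": "step_arm", "kwargs": {"deltas": [[[0,0,0,0,0,0.1,1],[0,0,0,0,0,0.2,1],[0,0,0,0,0,0.2,1],[0,0,0,0,0,0.2,1]]]}}

```text
time: 11.95
position: [0.5279, -0.3289, 0.0414]
eef_rot: [-0.0, 1.0, 0.001, -0.0]
ft_force: [-6.8, 1.1, 16.6]
grip_width: 0.0002
```

```bash
python3 look.py w12
```

```text
12.05 [ 0.5279 -0.3289  0.0413] [-6.22  1.26 15.95]
```

View pics/w12.png

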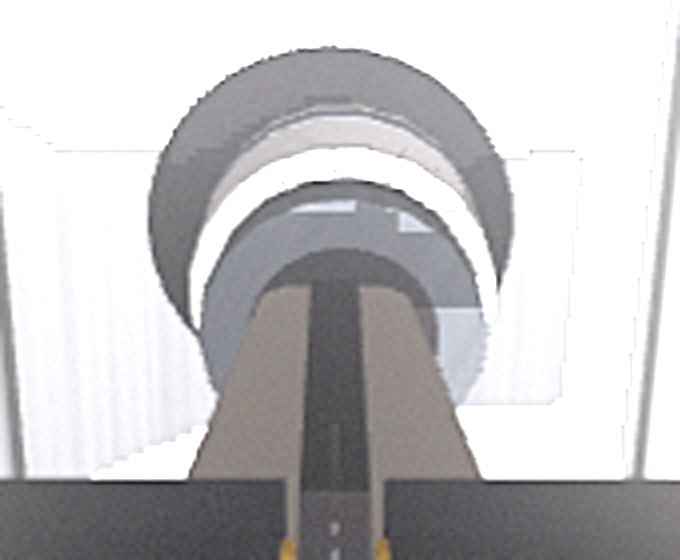

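Middle foot: 16 N at about 5.7 mm, so firm. On to the right foot.

>>> {"fn": "step_arm", "kwargs": {"deltas": [[[0,0,0,0,0,-1.5,1],[0,0,0,0,1.5,-2.7,1],[0,0,0,0.2,6,-2.7,1],[0,0,0,0.2,10.3,-2.7,1],[0,0,0,0.2,10.3,-1.6,1],[0,0,0,0.2,10.3,-0.9,1],[0,0,0,0.2,10.3,-0.6,1],[0,0,0,0.2,10.3,-0.4,1],[0,0,0,0.2,10.3,-0.4,1]]]}}

```text
time: 13.18
position: [0.5301, -0.4314, 0.0445]
eef_rot: [-0.0, 1.0, 0.001, -0.0]
ft_force: [-3.2, 0.5, 10.0]
grip_width: 0.0004
```

```bash
python3 look.py w13
```

```text
13.275 [ 0.5301 -0.4314  0.0446] [-4.5   0.82  9.65]
```

View pics/w13.png

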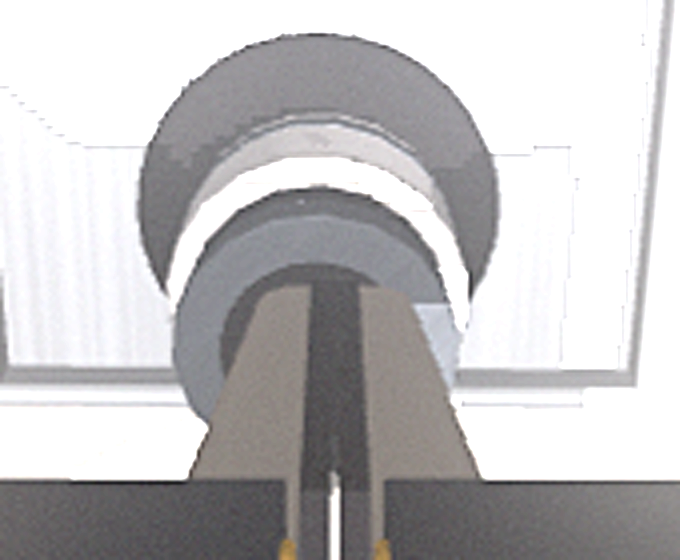

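>>> {"fn": "step_arm", "kwargs": {"deltas": [[[0,0,0,0,0,0.15,1],[0,0,0,0,0,0.25,1],[0,0,0,0,0,0.35,1],[0,0,0,0,0,0.35,1],[0,0,0,0,0,0.35,1],[0,0,0,0,0,0.35,1]]]}}

```text
time: 14.02
position: [0.5302, -0.4314, 0.0423]
eef_rot: [-0.0, 1.0, 0.001, 0.0]
ft_force: [-6.4, 3.0, 16.1]
grip_width: 0.0005
```

```bash
python3 look.py w14
```

```text
14.125 [ 0.5302 -0.4314  0.0423] [-5.51  2.81 15.31]
```

Right foot: 15.3 N at about 5.4 mm, so firm. The left foot (4.5 N) is the soft one. I'll go back over it, open the fingers and check where the tips really are.

>>> {"fn": "step_arm", "kwargs": {"deltas": [[[0,0,0,0,0,-3,1],[0,0,0,0,0,-7,1],[0,0,0,-0.1,-5,-8.5,0],[0,0,0,-0.1,-11,-8.5,0],[0,0,0,-0.2,-17,-8.5,0],[0,0,0,-0.2,-20.2,-8.5,0],[0,0,0,-0.2,-20.2,-8.5,0],[0,0,0,-0.2,-20.2,-8.5,0]]]}}

```text
time: 15.12
position: [0.5284, -0.2302, 0.1249]
eef_rot: [0.0, 1.0, 0.0, 0.0]
ft_force: [0.6, -1.2, 0.7]
grip_width: 0.0586
```

```bash
python3 - <<'E'
from h import *
import pickle
s=sense();p=camera_params("wrist");im=snapshot("wrist");print(s['position'],s['grip_width'],s['ft_force']);pickle.dump(p,open("w15.pkl","wb"))
cv2.imwrite("pics/w15.png",cv2.convertScaleAbs(im[:,:,::-1],alpha=2,beta=20))
im=snapshot("scene")
cv2.imwrite("pics/s15.png",cv2.convertScaleAbs(cv2.resize(im[100:205,100:240,::-1],None,fx=5,fy=5,interpolation=cv2.INTER_CUBIC),alpha=2,beta=20))
T=np.linalg.inv(p['pose'])
K=np.array([[p['fx'],0,p['cx']],[0,p['fy'],p['cy']],[0,0,1.]])
P=lambda x:cv2.projectPoints((T[:3,:3]@np.array(x)+T[:3,3])[None],np.zeros(3),np.zeros(3),K,np.array([p['k1'],0,0,0,0.]))[0].ravel().round(1)
x=s['position']
for dz in(0,.021):
  print(dz,[P(x+[sx*.046,dy,dz]) for sx in(-1,1) for dy in(0.01,-.01)])
E
```

```text
[ 0.52841175 -0.23020914  0.12494095] 0.05855421470345948 [ 0.63952194 -1.22751634  0.67417593]
0 [array([198.5, 209.4]), array([200.1, 233.1]), array([318. , 209.4]), array([316.3, 233.1])]
0.021 [array([192., 220.]), array([194. , 245.9]), array([324.5, 220. ]), array([322.5, 245.9])]
```

View pics/w15.png

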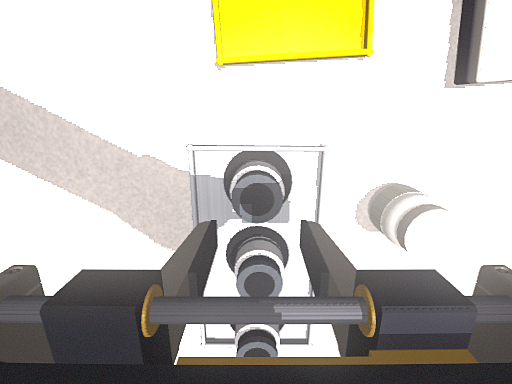

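View pics/s15.png

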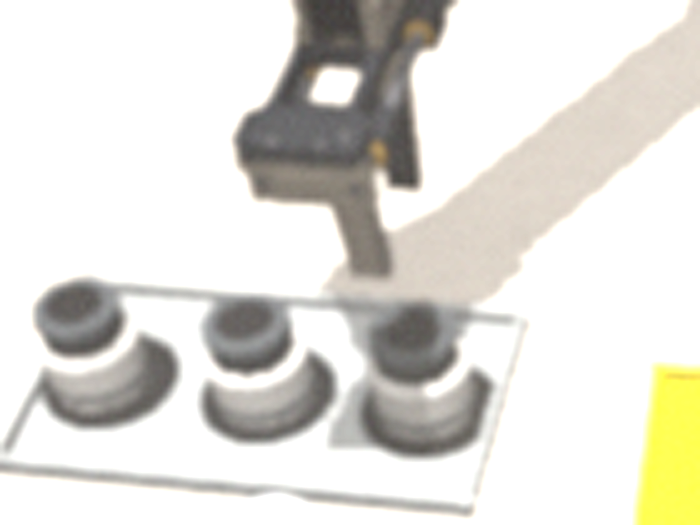

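The open tips appear at v≈221, which matches 21 mm above the reported TCP and agrees with the press contact. I'll offset the grasp height by 21 mm and descend in stages.

>>> {"fn": "step_arm", "kwargs": {"deltas": [[[0,0,0,0,0,1,0],[0,0,0,-0.1,0,3,0],[0,0,0,-0.1,0,6,0],[0,0,0,-0.1,0,9,0],[0,0,0,-0.1,0,11,0],[0,0,0,-0.1,0,11,0]]]}}

```text
time: 15.98
position: [0.5259, -0.2302, 0.0131]
eef_rot: [-0.0, 1.0, -0.0, -0.002]
ft_force: [-0.2, -0.4, 0.3]
grip_width: 0.0925
```

```bash
python3 - <<'E'
from h import *
s=sense();im=snapshot("wrist");print(s['position'],s['grip_width'],s['ft_force'])
cv2.imwrite("pics/w16.png",cv2.convertScaleAbs(im[:,:,::-1],alpha=2,beta=20))
E
```

```text
[ 0.52586377 -0.23024656  0.01306581] 0.09250287325976764 [-0.18378738 -0.36748514  0.34764766]
```

View pics/w16.png

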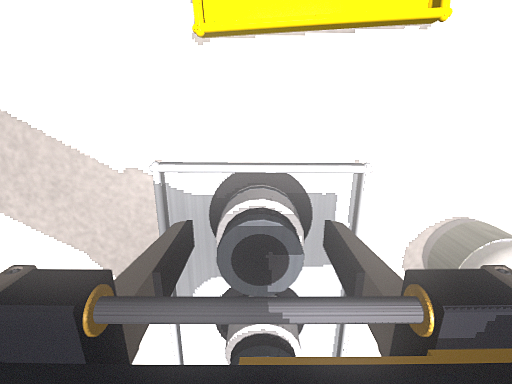

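>>> {"fn": "step_arm", "kwargs": {"deltas": [[[0,0,0,0.1,0,0.7,0],[0,0,0,0.1,0,1.4,0],[0,0,0,0.1,0,2.1,0],[0,0,0,0.1,0,2.1,0]]], "newtons": 25}}

```text
time: 16.52
position: [0.5278, -0.2299, -0.0068]
eef_rot: [-0.0, 1.0, 0.0, -0.0]
ft_force: [0.6, 0.6, -0.0]
grip_width: 0.0921
```

>>> {"fn": "step_arm", "kwargs": {"deltas": [[[0,0,0,0,0,0,0.4],[0,0,0,0,0,0,1],[0,0,0,0,0,0,1],[0,0,0,0,0,0,1],[0,0,0,0,0,0,1],[0,0,0,0,0,0,1],[0,0,0,0,0,0,1]]], "newtons": 25}}

```text
time: 17.4
position: [0.5279, -0.2301, -0.0062]
eef_rot: [-0.0, 1.0, 0.0, -0.0]
ft_force: [-3.4, 0.2, 5.0]
grip_width: 0.0598
```

```bash
python3 - <<'E'
from h import *
s=sense();im=snapshot("wrist");print(s['position'],s['grip_width'],s['ft_force'])
cv2.imwrite("pics/w17.png",cv2.convertScaleAbs(im[:,:,::-1],alpha=2,beta=20))
im=snapshot("scene")
cv2.imwrite("pics/s17.png",cv2.convertScaleAbs(cv2.resize(im[100:205,100:240,::-1],None,fx=5,fy=5,interpolation=cv2.INTER_CUBIC),alpha=2,beta=20))
E
```

```text
[ 0.52794403 -0.23006122 -0.00620052] 0.05984215559158894 [-3.38987022  0.16903804  4.97495767]
```

View pics/w17.png

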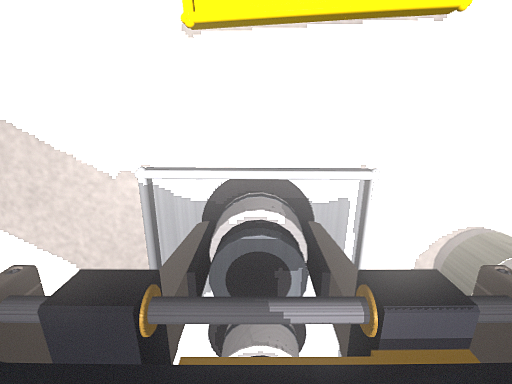

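View pics/s17.png

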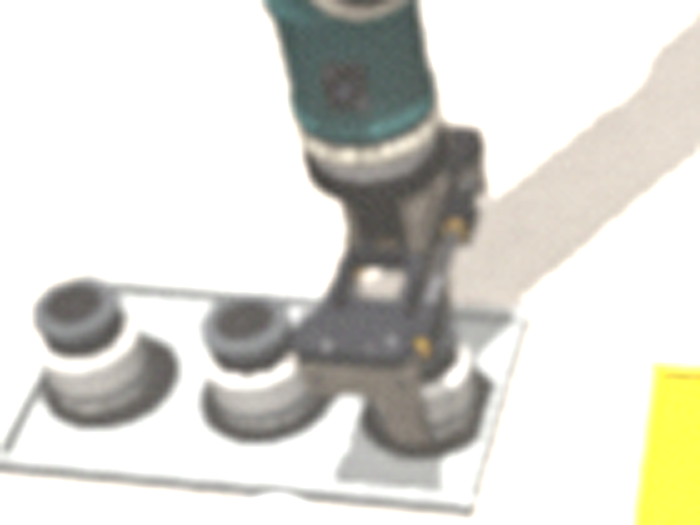

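The jaws stopped at 59.8 mm on the cup and the foot looks upright. I'll lift a little first.

>>> {"fn": "step_arm", "kwargs": {"deltas": [[[0,0,0,0,0,-0.5,1],[0,0,0,0,0,-1.5,1],[0,0,0,0,0,-3,1],[0,0,0,0,0,-5,1],[0,0,0,0,0,-5,1]]]}}

```text
time: 18.12
position: [0.5299, -0.2307, 0.046]
eef_rot: [0.001, 1.0, 0.0, 0.002]
ft_force: [0.1, -0.0, -3.3]
grip_width: 0.0596
```

```bash
python3 - <<'E'
from h import *
s=sense();im=snapshot("wrist");print(s['position'],s['grip_width'],s['ft_force'],rel([.561,-.0115,s['position'][2]]))
cv2.imwrite("pics/w18.png",cv2.convertScaleAbs(im[:,:,::-1],alpha=2,beta=20))
E
```

```text
[ 0.5299249  -0.23072857  0.04604711] 0.05959172770589687 [ 0.06055908 -0.0458829  -3.262819  ] [  3.19065541 -21.87134584  -0.10944443]
```

View pics/w18.png

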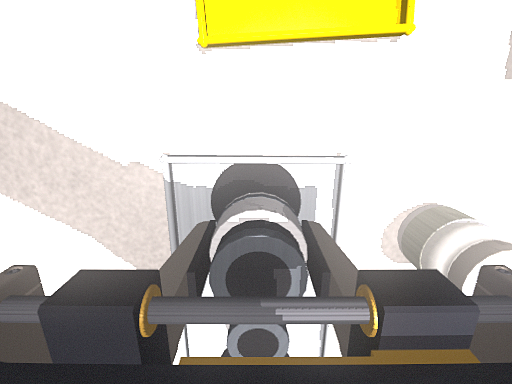

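>>> {"fn": "step_arm", "kwargs": {"deltas": [[[0,0,0,0.5,-3,0,1],[0,0,0,1.3,-8,0,1],[0,0,0,2.1,-13,0,1],[0,0,0,2.8,-18,0,1],[0,0,0,3.2,-21,0,1],[0,0,0,3.2,-21.9,0,1],[0,0,0,3.2,-21.9,1.5,1],[0,0,0,3.2,-21.9,3,1],[0,0,0,3.2,-21.9,4,1],[0,0,0,3.2,-21.9,4,1]]]}}

```text
time: 19.42
position: [0.5592, -0.0123, 0.0024]
eef_rot: [0.0, 1.0, -0.001, -0.001]
ft_force: [-0.0, 0.4, -2.9]
grip_width: 0.0594
```

```bash
python3 - <<'E'
from h import *
s=sense();im=snapshot("wrist");print(s['position'],s['grip_width'],s['ft_force'])
cv2.imwrite("pics/w19.png",cv2.convertScaleAbs(im[:,:,::-1],alpha=1.8,beta=10))
E
```

```text
[ 0.55921378 -0.01226122  0.00244598] 0.059419130420995676 [-0.01281957  0.3552633  -2.94480929]
```

View pics/w19.png

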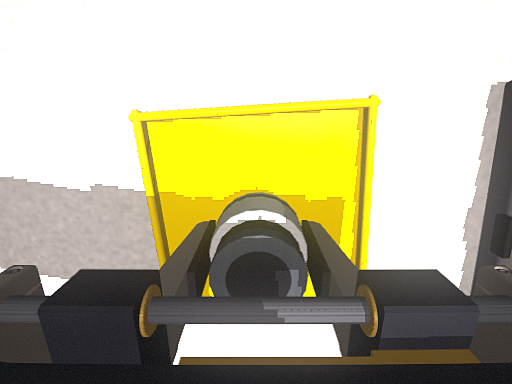

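The foot is centred in the yellow tray. I'll lower it until the floor takes the weight.

>>> {"fn": "step_arm", "kwargs": {"deltas": [[[0,0,0,0,0,0.3,1],[0,0,0,0,0,0.6,1],[0,0,0,0,0,0.8,1],[0,0,0,0,0,0.8,1]]]}}

```text
time: 19.98
position: [0.5601, -0.011, -0.0044]
eef_rot: [-0.0, 1.0, 0.0, -0.0]
ft_force: [0.3, -0.2, -3.2]
grip_width: 0.0598
```

>>> {"fn": "step_arm", "kwargs": {"deltas": [[[0,0,0,0,0,0.1,1],[0,0,0,0,0,0.15,1],[0,0,0,0,0,0.15,1]]]}}

```text
time: 20.35
position: [0.5602, -0.0111, -0.0058]
eef_rot: [-0.0, 1.0, 0.0, 0.0]
ft_force: [-0.1, -0.6, -3.5]
grip_width: 0.0594
```

>>> {"fn": "step_arm", "kwargs": {"deltas": [[[0,0,0,0,0,0.1,1],[0,0,0,0,0,0.15,1],[0,0,0,0,0,0.15,1]]]}}

```text
time: 20.72
position: [0.5603, -0.011, -0.0062]
eef_rot: [-0.0, 1.0, 0.0, 0.0]
ft_force: [-3.1, 0.1, 8.4]
grip_width: 0.0601
```

It has touched down (+8 N). I'll ease up 1 mm, open and rise.

>>> {"fn": "step_arm", "kwargs": {"deltas": [[[0,0,0,0,0,-0.1,1],[0,0,0,0,0,-0.1,0.3],[0,0,0,0,0,-0.1,0],[0,0,0,0,0,-0.1,0],[0,0,0,0,0,-0.1,0],[0,0,0,0,0,-0.1,0]]]}}

```text
time: 21.48
position: [0.5602, -0.0111, -0.0063]
eef_rot: [-0.0, 1.0, 0.0, 0.0]
ft_force: [0.7, 0.2, 1.1]
grip_width: 0.0918
```

```bash
python3 - <<'E'
from h import *
s=sense();im=snapshot("wrist");print(s['position'],s['grip_width'],s['ft_force'])
cv2.imwrite("pics/w20.png",cv2.convertScaleAbs(im[:,:,::-1],alpha=1.8,beta=10))
E
```

```text
[ 0.56020779 -0.01108993 -0.0063191 ] 0.09179194395091225 [0.72136963 0.17334512 1.05595937]
```

View pics/w20.png

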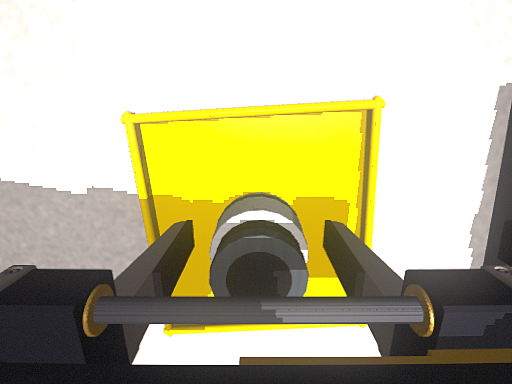

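The soft foot stands alone in the yellow tray. Next I'll rise and go over the spare, turned 35° to clear the blue walls.

>>> {"fn": "step_arm", "kwargs": {"deltas": [[[0,0,0,0,0,-3,0],[0,0,0,0,0,-7,0],[0,0,0,-1,-4,-10,0],[0,0,-9,-3,-10,-11,0],[0,0,-18,-4.6,-16,-11,0],[0,0,-27,-6.2,-22,-11,0],[0,0,-35,-7.8,-28,-11,0],[0,0,-35,-9.4,-33.5,-11,0.1],[0,0,-35,-9.7,-35.2,-11,0.1],[0,0,-35,-9.7,-35.2,-11,0.1]]]}}

```text
time: 22.78
position: [0.4628, 0.3415, 0.1035]
eef_rot: [0.0, 0.953, 0.302, -0.0]
ft_force: [-0.1, -0.7, -0.8]
grip_width: 0.0826
```

```bash
python3 - <<'E'
from h import *
import pickle
s=sense();p=camera_params("wrist");im=snapshot("wrist");print(s['position'],s['grip_width'],s['ft_force']);pickle.dump(p,open("w21.pkl","wb"))
cv2.imwrite("pics/w21.png",cv2.convertScaleAbs(im[:,:,::-1],alpha=1.8,beta=10))
E
```

```text
[0.46280223 0.34146216 0.10346189] 0.08260272887631595 [-0.10475774 -0.702595   -0.81607099]
```

View pics/w21.png

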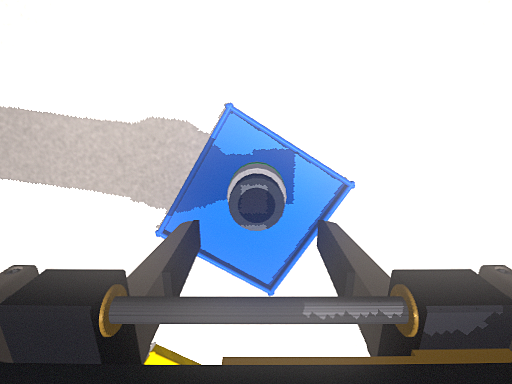

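```bash
python3 - <<'E'
from h import *
import pickle
p=pickle.load(open("w21.pkl","rb"));c=ray("w",257.5,202,.068,p);print(c)
for q in((229,105),(352,184),(271,292),(160,233)):print(ray("w",*q,.017,p))
print(rel([*c,.1]))
im=cv2.imread("pics/w21.png");cv2.imwrite("pics/w21z.png",cv2.resize(im[140:250,195:325],None,fx=5,fy=5))
s,r=pose()
for a in(-35,0):pass
T=np.array([r.as_matrix()[:2,0],r.as_matrix()[:2,1]]);print(T)
E
```

```text
[0.46027138 0.34426324]
[0.38819923 0.39724475]
[0.54255401 0.40587083]
[0.5517247  0.24293113]
[0.40010407 0.23434807]
[-0.00416818 -0.56633078  0.353146  ]
[[ 0.81944829  0.5731529 ]
 [ 0.57315308 -0.81944764]]
```

View pics/w21z.png

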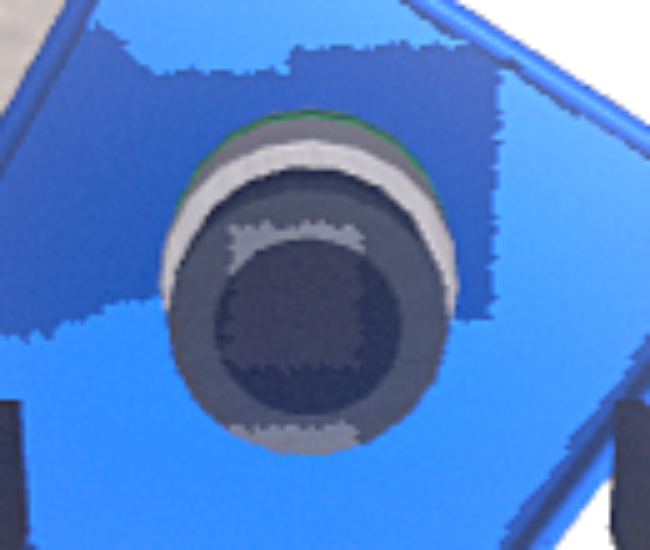

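>>> {"fn": "step_arm", "kwargs": {"deltas": [[[0,0,0,0,-0.2,3,0.1],[0,0,0,0,-0.2,6,0.1],[0,0,0,0,-0.2,9,0.1],[0,0,0,0,-0.2,10,0.1],[0,0,0,0,-0.2,10.5,0.1],[0,0,0,0,-0.2,11,0.1],[0,0,0,0,-0.2,11,0.1]]]}}

```text
time: 23.7
position: [0.4623, 0.3426, -0.0059]
eef_rot: [-0.0, 0.954, 0.301, 0.0]
ft_force: [-0.3, -0.1, -0.5]
grip_width: 0.0826
```

```bash
python3 - <<'E'
from h import *
s=sense();im=snapshot("wrist");print(s['position'],s['grip_width'],s['ft_force'])
cv2.imwrite("pics/w22.png",cv2.convertScaleAbs(im[:,:,::-1],alpha=1.8,beta=10))
E
```

```text
[ 0.46229432  0.34262476 -0.00585431] 0.08257934119265271 [-0.25433639 -0.12069041 -0.48191676]
```

View pics/w22.png

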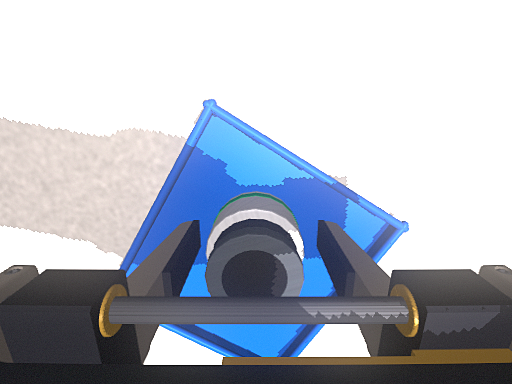

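>>> {"fn": "step_arm", "kwargs": {"deltas": [[[0,0,0,0,0,0,0.3],[0,0,0,0,0,0,1],[0,0,0,0,0,0,1],[0,0,0,0,0,0,1],[0,0,0,0,0,0,1],[0,0,0,0,0,0,1]]], "newtons": 25}}

```text
time: 24.5
position: [0.4613, 0.3423, -0.0062]
eef_rot: [0.0, 0.954, 0.301, -0.001]
ft_force: [-3.6, -1.7, 5.5]
grip_width: 0.0594
```

>>> {"fn": "step_arm", "kwargs": {"deltas": [[[0,0,0,0,0,-0.5,1],[0,0,0,0,0,-1.5,1],[0,0,0,0,0,-4,1],[0,0,0,0,0,-7,1],[0,0,0,0,0,-9,1],[0,0,0,0,0,-9,1]]]}}

```text
time: 25.25
position: [0.4632, 0.3435, 0.0856]
eef_rot: [-0.001, 0.954, 0.301, 0.002]
ft_force: [-0.2, 0.4, -4.0]
grip_width: 0.0598
```

```bash
python3 - <<'E'
from h import *
s=sense();im=snapshot("wrist");print(s['position'],s['grip_width'],s['ft_force'],rel([.528,-.2295,s['position'][2]]))
cv2.imwrite("pics/w23.png",cv2.convertScaleAbs(im[:,:,::-1],alpha=1.8,beta=10))
E
```

```text
[0.46324349 0.34354007 0.08555902] 0.05983526769323478 [-0.22873088  0.4159438  -3.9577077 ] [-27.46491749  50.65021171  -0.19344373]
```

View pics/w23.png

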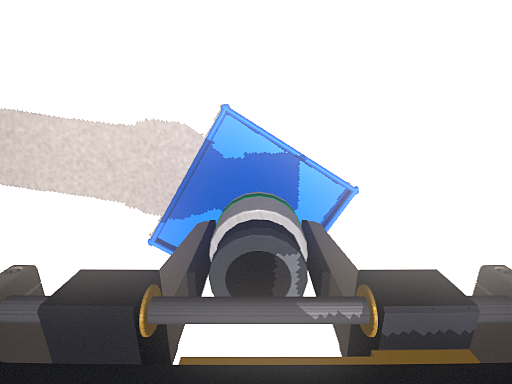

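The spare is held (59.8 mm, about 4 N of weight). I'll carry it across and turn the jaws back along x.

>>> {"fn": "step_arm", "kwargs": {"deltas": [[[0,0,0,-1.5,2.8,0,1],[0,0,5,-4.3,8,0,1],[0,0,10,-7.2,13.3,0,1],[0,0,15,-10.1,18.6,0,1],[0,0,20,-13,24,0,1],[0,0,25,-15.9,29.3,0,1],[0,0,30,-18.8,34.6,0,1],[0,0,35,-21.7,40,0,1],[0,0,35,-24.5,45.2,0,1],[0,0,35,-26,48,0,1]]]}}

```text
time: 26.55
position: [0.5233, -0.2036, 0.0827]
eef_rot: [0.001, 1.0, -0.002, -0.001]
ft_force: [-0.2, 0.2, -2.9]
grip_width: 0.0592
```

```bash
python3 - <<'E'
from h import *
s,r=pose();print(s['position'],s['grip_width'],s['ft_force'],r.as_matrix().round(3))
E
```

```text
[ 0.52334397 -0.20361854  0.08271895] 0.05916859448644396 [-0.17345782  0.23702159 -2.94856524] [[ 1.    -0.004 -0.001]
 [-0.004 -1.    -0.002]
 [-0.001  0.002 -1.   ]]
```

>>> {"fn": "step_arm", "kwargs": {"deltas": [[[0,0,0,0.3,1.5,0,1],[0,0,0,0.3,2.7,0.5,1],[0,0,0,0.3,2.7,1.5,1],[0,0,0,0.3,2.7,1.5,1]]]}}

```text
time: 27.05
position: [0.5266, -0.2247, 0.0672]
eef_rot: [-0.001, 1.0, 0.001, -0.001]
ft_force: [0.1, 1.0, -2.7]
grip_width: 0.0595
```

```bash
python3 - <<'E'
from h import *
import pickle
s=sense();p=camera_params("wrist");im=snapshot("wrist");print(s['position'],s['grip_width'],s['ft_force'],rel([.528,-.2295,-.006]));pickle.dump(p,open("w24.pkl","wb"))
cv2.imwrite("pics/w24.png",cv2.convertScaleAbs(im[:,:,::-1],alpha=1.6,beta=10))
E
```

```text
[ 0.52663169 -0.22466612  0.06724584] 0.05946383724553864 [ 0.13085771  0.99283889 -2.66490619] [0.10099087 0.46133717 7.38535476]
```

View pics/w24.png

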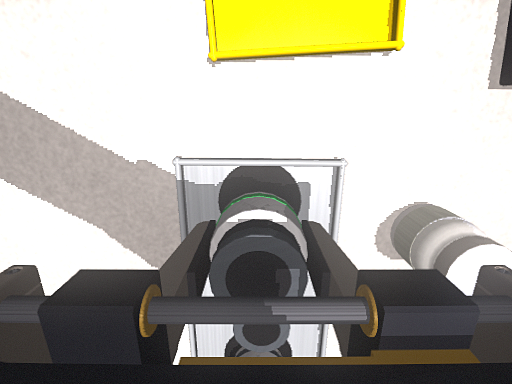

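```bash
python3 - <<'E'
from h import *
import pickle
p=pickle.load(open("w24.pkl","rb"))
print("pad top edge",ray("w",259.5,164.5,.005,p),ray("w",219,195,.005,p),ray("w",300,195,.005,p),"rim",ray("w",178,160,.017,p),ray("w",343,161,.017,p))
E
```

```text
pad top edge [ 0.52768016 -0.19150976] [ 0.48711176 -0.22260856] [ 0.56842123 -0.22241124] rim [ 0.45252522 -0.18515819] [ 0.60457306 -0.18575749]
```

>>> {"fn": "step_arm", "kwargs": {"deltas": [[[0,0,0,0.1,0.5,1,1],[0,0,0,0.1,0.5,3,1],[0,0,0,0.1,0.5,5,1],[0,0,0,0.1,0.5,6.3,1],[0,0,0,0.1,0.5,6.5,1],[0,0,0,0.1,0.5,6.5,1]]]}}

```text
time: 27.85
position: [0.5286, -0.232, 0.0037]
eef_rot: [0.0, 1.0, -0.0, 0.0]
ft_force: [1.1, 0.0, -3.6]
grip_width: 0.0595
```

```bash
python3 - <<'E'
from h import *
s=sense();im=snapshot("wrist");print(s['position'],s['grip_width'],s['ft_force'])
cv2.imwrite("pics/w25.png",cv2.convertScaleAbs(im[:,:,::-1],alpha=1.8,beta=10))
E
```

```text
[ 0.52855189 -0.23200942  0.00369956] 0.05954390075287511 [ 1.07244909  0.02581314 -3.64655939]
```

View pics/w25.png

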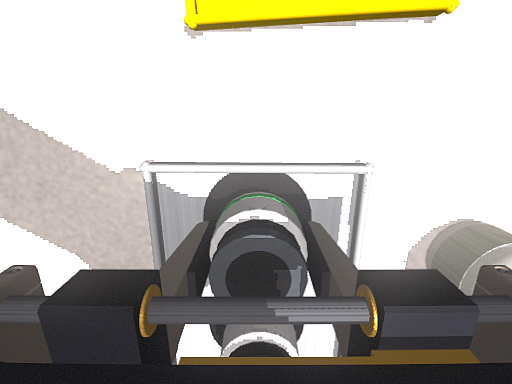

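Compared with the earlier grasp view, the foot sits within a millimetre or two of the pad centre. Lowering now.

>>> {"fn": "step_arm", "kwargs": {"deltas": [[[0,0,0,0,-0.1,0.3,1],[0,0,0,0,-0.1,0.6,1],[0,0,0,0,-0.1,0.8,1],[0,0,0,0,-0.1,0.8,1]]]}}

```text
time: 28.4
position: [0.5283, -0.2307, -0.0044]
eef_rot: [-0.0, 1.0, 0.0, -0.0]
ft_force: [-0.5, 0.1, -3.0]
grip_width: 0.0598
```

>>> {"fn": "step_arm", "kwargs": {"deltas": [[[0,0,0,0,0,0.1,1],[0,0,0,0,0,0.15,1],[0,0,0,0,0,0.15,1]]]}}

```text
time: 28.78
position: [0.5284, -0.2308, -0.0058]
eef_rot: [-0.0, 1.0, 0.0, 0.0]
ft_force: [0.2, 0.9, -3.8]
grip_width: 0.0594
```

>>> {"fn": "step_arm", "kwargs": {"deltas": [[[0,0,0,0,0,0.1,1],[0,0,0,0,0,0.1,1],[0,0,0,0,0,0.1,1]]]}}

```text
time: 29.15
position: [0.5285, -0.2308, -0.0062]
eef_rot: [-0.0, 1.0, 0.0, 0.0]
ft_force: [-2.8, 0.4, 6.1]
grip_width: 0.0595
```

Touched down (+6 N). I'll release and rise.

>>> {"fn": "step_arm", "kwargs": {"deltas": [[[0,0,0,0,0,-0.05,1],[0,0,0,0,0,-0.05,0.3],[0,0,0,0,0,-0.05,0],[0,0,0,0,0,-0.05,0],[0,0,0,0,0,-0.05,0],[0,0,0,0,0,-0.05,0]]]}}

```text
time: 29.9
position: [0.5284, -0.2308, -0.0063]
eef_rot: [0.0, 1.0, 0.0, 0.0]
ft_force: [0.3, -0.1, 0.6]
grip_width: 0.0919
```

>>> {"fn": "step_arm", "kwargs": {"deltas": [[[0,0,0,0,0,-3,0],[0,0,0,0,0,-8,0],[0,0,0,0,0,-13,0],[0,0,0,-2,-6,-18,0],[0,0,0,-4,-12,-20,0],[0,0,0,-6,-18,-20,0],[0,0,0,-8,-24,-20,0],[0,0,0,-8,-30,-20,0],[0,0,0,-8,-30,-20,0]]]}}

```text
time: 31.02
position: [0.4475, 0.0733, 0.1939]
eef_rot: [-0.001, 1.0, 0.003, 0.0]
ft_force: [-0.1, -0.3, -1.0]
grip_width: 0.092
```

```bash
python3 - <<'E'
from h import *
s=sense();print(s['time'],s['position'],s['grip_width'],s['ft_force'])
im=snapshot("top");cv2.imwrite("pics/t26.png",cv2.convertScaleAbs(cv2.resize(im[110:285,100:440,::-1],None,fx=2.35,fy=2.35,interpolation=cv2.INTER_CUBIC),alpha=1.6,beta=10))
cv2.imwrite("pics/t26z.png",cv2.convertScaleAbs(cv2.resize(im[190:275,305:435,::-1],None,fx=6,fy=6,interpolation=cv2.INTER_CUBIC),alpha=1.6,beta=10))
im=snapshot("scene");cv2.imwrite("pics/s26.png",cv2.convertScaleAbs(cv2.resize(im[130:290,90:310,::-1],None,fx=3.5,fy=3.5,interpolation=cv2.INTER_CUBIC),alpha=1.6,beta=10))
E
```

```text
31.025 [0.44748257 0.0733014  0.1939293 ] 0.09197605055226157 [-0.08170557 -0.25156287 -0.95556887]
```

View pics/t26.png

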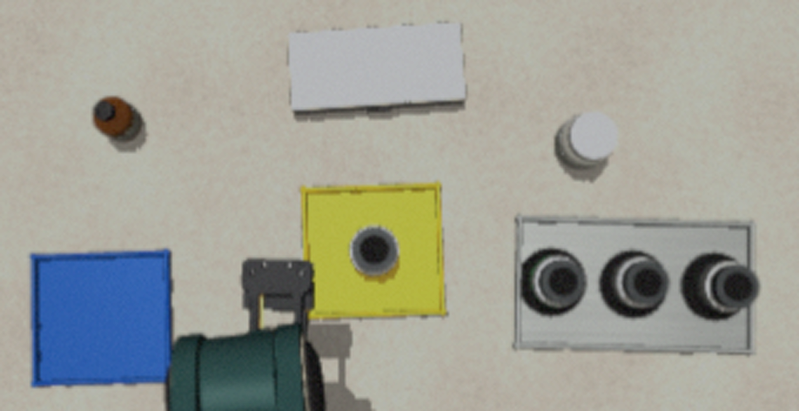

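View pics/t26z.png

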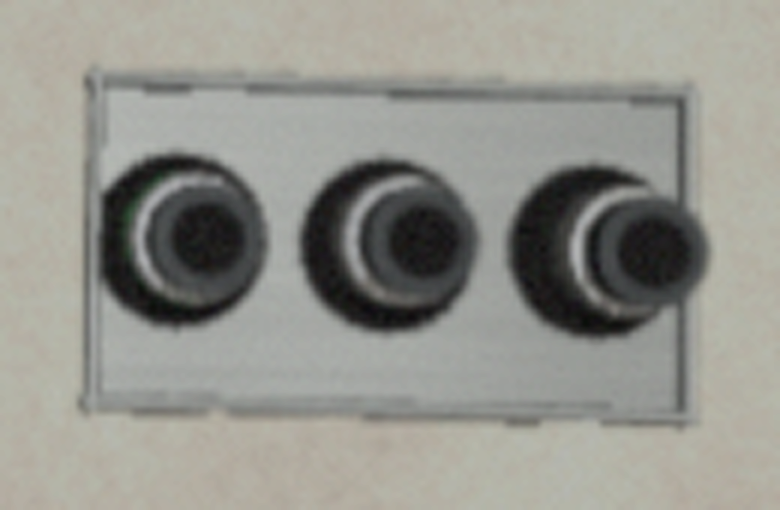

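View pics/s26.png

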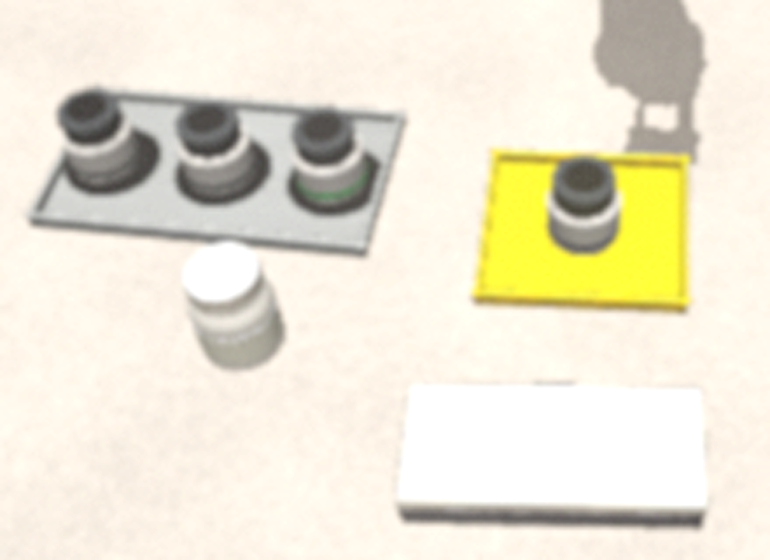

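The pictures show the green-banded spare upright on the left pad, the other two feet in place, and the soft foot mid-tray in the yellow tray. The bystanders haven't moved and the arm is clear.

>>> {"fn": "step_arm", "kwargs": {"deltas": [[[0,0,0,0,0,0,0],[0,0,0,0,0,0,0],[0,0,0,0,0,0,0]]]}}

```text
time: 31.5
position: [0.4485, 0.0681, 0.1937]
eef_rot: [0.0, 1.0, -0.001, 0.0]
ft_force: [0.4, 0.0, -0.7]
grip_width: 0.0921
```

```bash
python3 -c "
from workcell import *
print(job_done())"
```

```text
the job is handed in; nothing more can be done
None
```

The left foot was the perished one. It now stands near the centre of the yellow tray, and the green-banded spare is on the left pad. The job was handed in at about 31.5 s of the 70 s allowed, and no verdict was reported.

| Foot | Force when pressed | Estimated press depth | Finding |
|---|---|---|---|
| Left | about 4.5 N | 5.8 mm | soft |
| Middle | about 16 N | 5.7 mm | firm |
| Right | about 15.3 N | 5.4 mm | firm |

**Last checks:** the final top and scene pictures show all four feet upright, and the three in the row are within a few mm of their pad centres. The jar, slide box and bottle look unmoved, and the arm was clear of everything.

**What disagreed:** the real fingertips sit about 21 mm short of the reported TCP. The presses and both cameras agreed on this, so I set the press, grip and set-down heights from the tips I could see and from felt contact. The press depths are estimates from where contact was felt, because the caps could not be read directly.

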